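# Set the drawing board's parallel rule to the red line

## Task

Press down the orange button in the middle of the drawing board's parallel rule to free its brake and, keeping it pressed, push the rule along the board until its far (blue) drawing edge lies on the red line drawn on the sheet. Then lift off so that the button springs up and the brake holds the rule there. Press and push gently with the fingertips on the button only, never grip the handle or force the rule against its brake, and leave the coffee cup, ink bottle, tape and eraser where they are.

Things in the scene. Friction and masses are not known exactly. Their poses are not given: they have to be found in the camera images.
- board: White A3 drawing board lying flat on the desk, 372 mm deep (its x, from the near side to the far side) by 526 mm wide (its y), top face 18 mm above the desk. Origin: centre of its underside, on the desk. The rule slides along the board's x; +x is away from the near edge. It does not move when pushed, but it lies at a different place and turn each time.
- rule: The parallel rule: 44 mm wide aluminium bar across the whole board, an 18 mm wide clear strip along its far side, top 26 mm above the desk. It slides only along the board's x, 0 to 230 mm from its nearest place, always parallel to the board's y. Origin straight below the button's middle, at desk height; axes as the board's. Braked, it takes 15 to 20 N to shift; with the button pressed, about 2 N.
- grip: The grey handle housing on the middle of the rule, around and under the button: 44 mm (board x) by 104 mm (board y), top 37 mm above the desk. Origin as the rule's.
- button (a joint): Travel of the orange button in m: 0 up (brake holds), positive down, 0.005 fully down. It takes about 7 N to press it 0.0015 m, where the brake comes free, and 10 N to press it fully down; pressing on beyond that meets a hard stop. Let up, it springs back and the brake holds the rule where it is.
- button_top (a point): Centre of the top face of the orange button, 34 mm (board x) by 60 mm (board y), 44 mm above the desk when up and 39 mm when fully down, so it always stands a little proud of the grey handle. Rubs well enough on a fingertip to carry the rule along while pressed.
- rule_edge (a point): Middle of the rule's far drawing edge (dark blue rim of the clear strip), 40 mm from the middle of the button towards board +x, 22 mm above the desk.
- red_line (a point): Middle of the straight red line, 2.5 mm wide and 280 mm long, on the white sheet taped to the board, 19 mm above the desk. The line is parallel to the rule (along the board's y); the axes of this point are the board's. It lies 60 to 190 mm beyond the drawing edge at the start, and up to 30 mm to one side of the button.
- cup: White take-away coffee cup with brown sleeve and lid, 90 mm across, 122 mm tall, loose on the desk at one side of the board; origin at its underside.
- ink: White ink bottle with a blue label and black cap, 52 mm across, 115 mm tall, loose on the desk at one side of the board (cup and bottle may swap sides); origin at its underside.
- tape: Roll of cream masking tape, 90 mm across, 24 mm high, lying loose on the desk at the right of the board; origin at its underside.
- eraser: White eraser in a blue sleeve, 20 by 52 by 12 mm, lying loose on the board's far margin, beyond the red line; origin at its underside.
Things that resemble listed ones, but are neither listed nor needed, are in the scene too. Several things have the shape of the eraser; the one meant has the colours described above.

How it is judged:
By the outcome, as a careful person would: the job done as asked, in the order asked, and still so for the second after the job is handed in, with the robot touching nothing.
It also fails if it takes over 45 s, if anything falls off the work surface, if the arm or the gripper's body presses on something with over 40 N, if the wrist force passes 120 N, or if a joint passes its speed limit or range.

## Robot

A 7-joint arm with a two-finger parallel gripper is mounted at the origin on the work surface. World frame = base frame: x ahead of the robot, y to its left, z up, the work surface at z = 0. Lengths are in m, angles in rad, forces in N, time in s.
With the tool pointing down it reaches from about 0.4 to 0.85 m from the base axis. Payload 4.5 kg.
Tool frame: the origin (TCP) lies between the finger pads; the fingertips stand 11 mm ahead of it and the grasp point (between the pads) lies 8 mm behind it (r.tip_reach is the distance from the TCP to the fingertips, in m); x points along the fingers, y is the direction in which the jaws open and shut, and the axes are right-handed (so a half turn about x gives the same grasp; the last joint's range is limited). The gripper opens to 88 mm and grips with 3 to 60 N. Pads are 18 mm wide; open, the fingers measure 123 mm over their backs; the gripper's body (75 mm by 187 mm) begins 45 mm behind the grasp point.
Start: joints at [1.257, 0.689, -0.195, 1.565, 0.157, 0.902, -0.215], TCP at [0.213, -0.588, 0.25] pointing down, gripper open.
Joint ranges: [-3.01, 3.01], [-0.46, 2.08], [-1.47, 1.51], [0.13, 2.56], [-1, 4.14], [0.04, 2.09], [-2.66, 2.66]. Speed limits (rad/s): [2.57, 2.57, 3.14, 3.14, 3.14, 3.14, 3.14].

## Interface

Orientations are given as a unit quaternion [x, y, z, w].
In Python, from plant import r gives the robot as it stands.
- The arm moves only by the tool drive_tool, never from a script. Its argument "deltas" is a list of rows, each a list of 3 entries, a list of its own where there are three numbers: the turn, a rotation vector about the tool's x, y, z in degrees, then the shift along the tool's x, y, z in cm, then the finger opening in cm, from 0 to 8.81. A call has 1 to 12 rows; each row shifts and turns the commanded pose from where the row before left it, along the tool's axes as they then stand; what a row does not reach is not made up. A row lasts 1/12 s, in which the tool goes at most 41.7 mm and 7.16 degrees, less where a joint would pass 70% of its speed; a pose out of reach is approached as far as the arm can. A call is refused whole if a number of a shift passes 4.17 or a number of a turn 7.16, either way. A call with a gripper value outside its range is refused whole. The fingers move at their own pace and stop on an object; "force" is the grip in N (left out, the last holds). Time passes only in rows, so rows that do not move let the fingers close. It gives the time, the measured TCP pose, the force and the opening at its end, in the units of the state.
- r.get_state(): the state, without advancing time (a new reading comes with each control period).
- r.snapshot(name): name is "scene" or "top"; returns a dict with "color" (480x640x3 uint8, red, green, blue), "fov_y" (degrees; the focal length in pixels is half the picture's height over the tangent of half this angle, whatever the lens; pixels are square), "cx", "cy" (the principal point, pixels), "extrinsics" (4x4, takes a point from world to camera coordinates). Camera axes: x right, y up, looking along -z (the intrinsics and any distortion apply to the point x, -y, -z); pixel columns grow to the right and rows downward; lengths in m; the calibration is good to about 2 mm. A picture is of the moment at which its call begins. There is no depth.
- r.finish_job(): hands the job in, once; it reports no verdict.
The state is a dict: "clock": time; "q": joint angles; "qd": joint speeds; "joint_torque": joint torques, N m; "tool_pos": TCP position; "eef_rot": TCP orientation; "contact_force": force on the tool from outside, world axes, zero at the start; "moment": the same for the moment, N m; "opening": opening from 0.0 (shut) to 1.0 (fully open).
Only numpy, scipy, OpenCV 4.12 (cv2) and the standard library are available. Lean on these libraries where they do the work, as an engineer would, in place of code of your own. Each camera call takes 0.05 s, during which the arm holds its last target. There are 200 camera calls.

## Working session

There is one attempt and no reset: what is moved stays moved. The work goes in short steps, Python scripts to look and compute and a tool call to move; the robot and the scene stay as the last step left them, time stands still between calls to the robot, and variables do not carry over. Pictures are saved under pics/ and viewed, about 8 in all and at most 12, crops included, and the job is handed in when it is done.

Besides the shell and the picture viewer there is one more tool, called after "Emit:" as a command line: name --argument value ..., lists and objects as JSON in quotes. drive_tool: Moves the arm, as the interface text tells. Its arguments: {"type":"object","properties":{"deltas":{"type":"array","items":{"type":"array"}},"force":{"type":"number"}},"required":["deltas"]}

```bash
mkdir -p pics; ls; cat > h.py <<'E'
from plant import r
import numpy as np, cv2
def snap(cam,name=None):
    s=r.snapshot(cam)
    if name: cv2.imwrite(f'pics/{name}.png',s['color'][:,:,::-1])
    return s
def ray(s,u,v,z):
    E=np.array(s['extrinsics']);f=240/np.tan(np.radians(s['fov_y'])/2)
    d=E[:3,:3].T@np.array([(u-s['cx'])/f,-(v-s['cy'])/f,-1]);c=-E[:3,:3].T@E[:3,3]
    return c+d*(z-c[2])/d[2]
def px(s,p):
    E=np.array(s['extrinsics']);f=240/np.tan(np.radians(s['fov_y'])/2)
    q=E[:3,:3]@np.array(p)+E[:3,3];return s['cx']+f*q[0]/-q[2],s['cy']-f*q[1]/-q[2]
E
python3 - <<'E'
from h import *
for c in('scene','top'):
    s=snap(c,c);print({k:v for k,v in s.items() if k not in('color','extrinsics')},np.round(s['extrinsics'],3).tolist())
print(r.get_state(),r.tip_reach)
E
```

```text
pics
{'fov_y': 49.95371191812098, 'cx': 321.9180035194313, 'cy': 243.77283946527928} [[-0.519, 0.855, 0.004, 0.269], [-0.673, -0.411, 0.614, 0.388], [0.527, 0.316, 0.789, -1.585], [0.0, 0.0, 0.0, 1.0]]
{'fov_y': 57.61737635216363, 'cx': 322.4699247653577, 'cy': 237.26949602176384} [[0.003, -1.0, -0.012, 0.07], [0.994, 0.002, 0.113, -0.614], [-0.113, -0.012, 0.994, -0.933], [0.0, 0.0, 0.0, 1.0]]
{'clock': 0.1, 'q': array([ 1.25681736,  0.68988504, -0.19452893,  1.56619508,  0.15728118,
        0.90251643, -0.21508732]), 'qd': array([-5.89716555e-04, -2.57139423e-03, -1.04134502e-03, -2.98562877e-03,
        1.63151919e-03,  7.53004828e-05, -1.17912092e-03]), 'joint_torque': array([-4.57604678e-03, -5.28506970e+01, -1.27167564e+00, -1.53838277e+01,
       -5.24763926e-02,  1.96380155e-03,  7.44197996e-05]), 'tool_pos': array([ 0.21279399, -0.58709299,  0.24901183]), 'eef_rot': array([-0.69630469, -0.12292223,  0.69657145, -0.12181186]), 'contact_force': array([ 0.40377373,  0.7970476 , -0.22866795]), 'moment': array([ 0.01125713, -0.02179027, -0.0255868 ]), 'opening': 0.9978918171967397} 0.011
```

View pics/top.png

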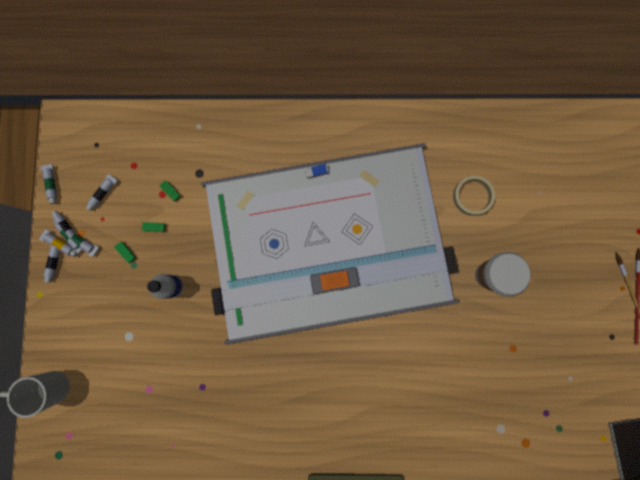

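View pics/scene.png

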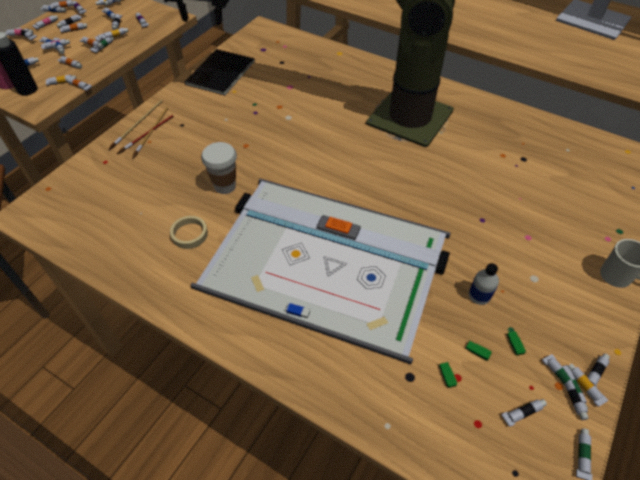

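Both views agree. Orange candidates in the top view are the button on the grey handle (335,281), the printed orange disc (357,229) and desk dots (513,348), (525,443). The button is the large rectangle on the grip. Red candidates are the line (250,214)-(370,194), the brushes (637,290) and small dots, so it is the line on the sheet. The cup (507,274) is on the right, the ink (165,286) on the left, and the eraser (319,170) is beyond the line.

```bash
cat >> h.py <<'E'
def big(m):
    n,l,st,c=cv2.connectedComponentsWithStats(m.astype(np.uint8));i=1+np.argmax(st[1:,4]);return l==i,st[i]
def measure(s,btn_z=0.044,pr=True):
    hsv=cv2.cvtColor(s['color'],cv2.COLOR_RGB2HSV).astype(int);H,S,V=hsv[...,0],hsv[...,1],hsv[...,2]
    yy,xx=np.mgrid[:480,:640];roi=(xx>195)&(xx<460)&(yy>130)&(yy<350)
    o,so=big((H>=5)&(H<=14)&(S>190)&(V>120)&roi)
    rd,sr=big(((H<5)|(H>172))&(S>90)&roi)
    out={}
    for k,m,z in(('btn',o,btn_z),('red',rd,.019)):
        p=np.argwhere(m)[:,::-1];P=np.array([ray(s,u,v,z)[:2] for u,v in p])
        (c,sz,a)=cv2.minAreaRect(P.astype(np.float32)*1000)
        d=np.linalg.svd(P-P.mean(0),full_matrices=False)[2][0];d*=np.sign(d[1])
        out[k]=(P.mean(0),d)
        if pr:print(k,len(p),p.mean(0).round(1),'mean',P.mean(0).round(4),'rect',np.round(c,1),np.round(sz,1),'yawdeg',np.degrees(np.arctan2(-d[0],d[1])).round(2))
    return out
E
python3 - <<'E'
from h import *
for c in('scene','top'):
    s=r.snapshot(c);print(c);measure(s)
    if c=='top':
        im=cv2.resize(s['color'][140:345,195:460,::-1],None,fx=3,fy=3,interpolation=cv2.INTER_CUBIC)[:600,:800];cv2.imwrite('pics/crop.png',np.clip(im*1.5,0,255).astype(np.uint8))
E
```

```text
scene
btn 227 [338.2 224.7] mean [0.5185 0.0463] rect [518.3  46.4] [30.7 57.6] yawdeg 9.9
red 1 [237. 209.] mean [ 0.5902 -0.2123] rect [ 590.2 -212.3] [0. 0.] yawdeg -0.0
top
btn 326 [334.3 280.2] mean [0.5186 0.0455] rect [518.5  45.7] [28.4 55. ] yawdeg 11.27
red 1 [322. 274.] mean [0.5327 0.0725] rect [532.7  72.5] [0. 0.] yawdeg -0.0
```

View pics/crop.png

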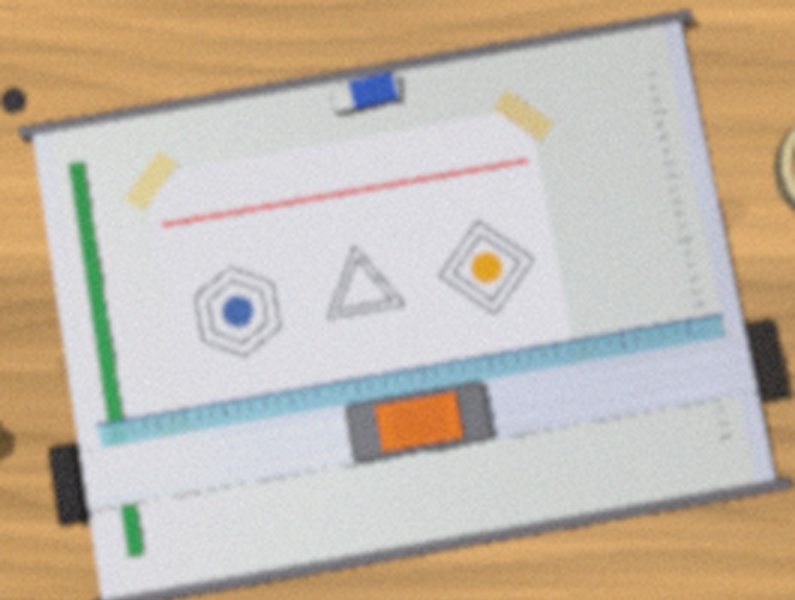

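The crop confirms the button on its grey grip and the red line on the sheet, with the teal strip's far edge between them. The red mask was too strict, so I'll loosen it and also fit the strip edge.

```bash
cat >> h.py <<'E'
def line(P):  # fit: centre, yaw (deg) of board from line along board y
    vx,vy,x,y=cv2.fitLine(P.astype(np.float32),cv2.DIST_HUBER,0,.001,.001).ravel()
    d=np.array([vx,vy])*np.sign(vy);t=(P-[x,y])@d
    return np.array([x,y])+d*(t.min()+t.max())/2,d,np.ptp(t)
def meas2(s,quiet=False):
    a=s['color'].astype(int);R,G,B=a[...,0],a[...,1],a[...,2];hsv=cv2.cvtColor(s['color'],cv2.COLOR_RGB2HSV).astype(int);H,S=hsv[...,0],hsv[...,1]
    red=(R-G>25)&(abs(G-B)<25)&(H<200)
    teal=(H>=88)&(H<=108)&(S>60)&(B-R>25)
    res={}
    for k,m in(('red',red),('teal',teal)):
        m=cv2.morphologyEx(m.astype(np.uint8),cv2.MORPH_CLOSE,np.ones((3,3)));m,st=big(m)
        p=np.argwhere(m)[:,::-1]
        z=.019 if k=='red' else .022
        P=np.array([ray(s,u,v,z)[:2] for u,v in p]);c,d,L=line(P);res[k]=(c,d,P)
        n=np.array([d[1],-d[0]]);q=(P-c)@n
        if not quiet:print(k,len(p),st[:4],c.round(4),'yaw',np.degrees(np.arctan2(-d[0],d[1])).round(2),'L',L.round(3),'across',np.percentile(q,[1,5,50,95,99]).round(4))
    return res
E
python3 - <<'E'
from h import *
for c in('scene','top'):
    s=r.snapshot(c);print(c);q=meas2(s)
    d=q['red'][1];n=np.array([d[1],-d[0]]);b=np.array([.5186,.046])
    print('line-btn',(q['red'][0]-b)@n,'teal-btn',(q['teal'][0]-b)@n,'line side',(q['red'][0]-b)@d)
E
```

```text
scene
red 258 [265 272 115  38] [0.6887 0.0997] yaw 10.25 L 0.278 across [-0.0032 -0.0025  0.      0.0026  0.0029]
teal 1099 [247 210 181  59] [0.5448 0.0493] yaw 10.21 L 0.469 across [-0.0094 -0.0081  0.      0.0081  0.0088]
line-btn 0.1769033317564274 teal-btn 0.0263557062919121 line side 0.022619108649716786
top
red 224 [249 193 122  23] [0.6918 0.1013] yaw 10.19 L 0.28 across [-0.0022 -0.0018  0.      0.0019  0.0022]
teal 1436 [228 245 208  43] [0.5496 0.0509] yaw 10.14 L 0.468 across [-0.0081 -0.0069  0.      0.0069  0.0076]
line-btn 0.18026113813347544 teal-btn 0.03137079312733437 line side 0.023830726646114114
```

```bash
cat >> h.py <<'E'
from scipy.spatial.transform import Rotation as Ro
YAW=np.radians(10.2);n_=np.array([np.cos(YAW),np.sin(YAW),0]);d_=np.array([-np.sin(YAW),np.cos(YAW),0])
def goal_rot():
    R=Ro.from_quat(r.get_state()['eef_rot']).as_matrix()
    y=d_ if R[:,1]@d_>0 else -d_;x=np.array([0,0,-1.]);return np.column_stack([x,y,np.cross(x,y)])
def delta(p):
    s=r.get_state();R=Ro.from_quat(s['eef_rot']);G=Ro.from_matrix(goal_rot())
    print('clock',s['clock'],'pos',s['tool_pos'].round(4),'F',s['contact_force'].round(2),'open',round(s['opening'],3))
    print('rotvec deg tool',np.degrees((R.inv()*G).as_rotvec()).round(2),'shift cm in GOAL axes',(G.inv().apply(np.array(p)-s['tool_pos'])*100).round(2),'in tool axes now',(R.inv().apply(np.array(p)-s['tool_pos'])*100).round(2))
E
python3 - <<'E'
from h import *
delta([.5186,.046,.10]);print(goal_rot().round(2).tolist(),Ro.from_quat(r.get_state()['eef_rot']).as_matrix().round(3).tolist())
E
```

```text
clock 0.3 pos [ 0.213  -0.5874  0.2495] F [-0.33  1.46 -0.6 ] open 1.003
rotvec deg tool [9.73 0.   0.03] shift cm in GOAL axes [ 14.95 -56.93 -41.3 ] in tool axes now [ 14.97 -49.12 -50.33]
[[0.0, 0.18, -0.98], [0.0, -0.98, -0.18], [-1.0, -0.0, -0.0]] [[-0.0, 0.341, -0.94], [0.0, -0.94, -0.341], [-1.0, -0.001, 0.0]]
```

Emit:
drive_tool --deltas '[[[4.87,0,0],[0,0,0],0],[[4.86,0,0],[0,0,0],0],[[0,0,0],[0,-2.4,-1.7],0],[[0,0,0],[0,-2.4,-1.7],0],[[0,0,0],[0,-2.4,-1.7],0],[[0,0,0],[0,-2.4,-1.7],0],[[0,0,0],[0,-2.4,-1.7],0],[[0,0,0],[0,-2.4,-1.7],0],[[0,0,0],[0,-2.4,-1.7],0],[[0,0,0],[0,-2.4,-1.7],0],[[0,0,0],[0,-2.4,-1.7],0],[[0,0,0],[0,-2.4,-1.7],0]]' --force 20

```text
clock: 1.3
tool_pos: [0.3383, -0.32, 0.2499]
eef_rot: [0.704, 0.063, -0.704, 0.063]
contact_force: [-0.1, -1.2, -0.6]
opening: 0.113
```

Emit:
drive_tool --deltas '[[[0,0,0],[0,-2.4,-1.7],0],[[0,0,0],[0,-2.4,-1.7],0],[[0,0,0],[0,-2.4,-1.7],0],[[0,0,0],[0,-2.4,-1.7],0],[[0,0,0],[0,-2.4,-1.7],0],[[0,0,0],[0,-2.4,-1.7],0],[[0,0,0],[0,-2.4,-1.7],0],[[0,0,0],[0,-2.4,-1.7],0],[[0,0,0],[0,-2.4,-1.7],0],[[0,0,0],[0,-2.4,-1.7],0],[[0,0,0],[0,0,0],0],[[0,0,0],[0,0,0],0]]'

```text
clock: 2.3
tool_pos: [0.4634, -0.0532, 0.2497]
eef_rot: [0.704, 0.064, -0.704, 0.064]
contact_force: [0.3, -1.4, 0.4]
opening: 0.004
```

```bash
python3 - <<'E'
from h import *
delta([.5186,.046,.10])
E
```

```text
clock 2.3 pos [ 0.4634 -0.0532  0.2497] F [ 0.32 -1.38  0.42] open 0.004
rotvec deg tool [ 0.24 -0.04  0.02] shift cm in GOAL axes [14.97 -8.78 -7.19] in tool axes now [14.98 -8.75 -7.22]
```

Emit:
drive_tool --deltas '[[[0.24,0,0],[0,-2.2,-1.8],0],[[0,0,0],[1,-2.2,-1.8],0],[[0,0,0],[2,-2.2,-1.8],0],[[0,0,0],[2,-2.2,-1.8],0],[[0,0,0],[2.5,0,0],0],[[0,0,0],[2.5,0,0],0],[[0,0,0],[2.5,0,0],0],[[0,0,0],[2,0,0],0],[[0,0,0],[1.5,0,0],0],[[0,0,0],[1,0,0],0],[[0,0,0],[0.5,0,0],0],[[0,0,0],[0,0,0],0]]'

```text
clock: 3.3
tool_pos: [0.5178, 0.0432, 0.0741]
eef_rot: [-0.704, -0.061, 0.705, -0.061]
contact_force: [-0.2, 0.4, 0.7]
opening: 0.008
```

```bash
python3 - <<'E'
from h import *
delta([.5186,.046,.056])
a=snap('scene');b=snap('top')
f=lambda s,u,v:cv2.resize(s['color'][v:v+150,u:u+200,::-1],None,fx=2,fy=2)
cv2.imwrite('pics/near.png',np.hstack([f(a,240,120),f(b,235,180)]))
E
```

```text
clock 3.3 pos [0.5178 0.0432 0.0741] F [-0.21  0.41  0.72] open 0.008
rotvec deg tool [-0.31  0.08 -0.03] shift cm in GOAL axes [ 1.81 -0.26 -0.12] in tool axes now [ 1.81 -0.26 -0.12]
```

View pics/near.png

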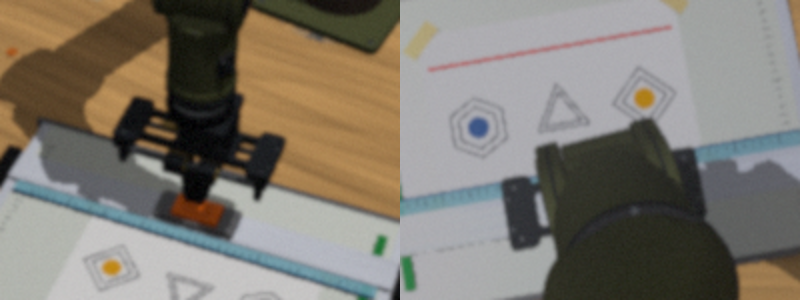

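The closed tips hang over the button, slightly to one side. I'll centre them and start down.

Emit:
drive_tool --deltas '[[[-0.3,0,0],[0.5,-0.26,-0.12],0],[[0,0,0],[0.5,0,0],0],[[0,0,0],[0.4,0,0],0],[[0,0,0],[0.2,0,0],0],[[0,0,0],[0.1,0,0],0],[[0,0,0],[0,0,0],0]]'

```text
clock: 3.9
tool_pos: [0.5189, 0.0469, 0.0575]
eef_rot: [-0.704, -0.063, 0.704, -0.063]
contact_force: [-0.0, -0.0, 0.2]
opening: 0.004
```

Emit:
drive_tool --deltas '[[[0,0,0],[0.1,0,0],0],[[0,0,0],[0.1,0,0],0],[[0,0,0],[0.1,0,0],0],[[0,0,0],[0,0,0],0],[[0,0,0],[0,0,0],0]]'

```text
clock: 4.32
tool_pos: [0.5191, 0.0469, 0.0549]
eef_rot: [0.704, 0.063, -0.704, 0.063]
contact_force: [0.1, 0.4, 3.5]
opening: 0.007
```

Emit:
drive_tool --deltas '[[[0,0,0],[0.1,0,0],0],[[0,0,0],[0.1,0,0],0],[[0,0,0],[0.1,0,0],0],[[0,0,0],[0,0,0],0],[[0,0,0],[0,0,0],0]]'

```text
clock: 4.73
tool_pos: [0.5192, 0.0469, 0.0522]
eef_rot: [0.704, 0.063, -0.704, 0.063]
contact_force: [-1.2, 0.1, 7.4]
opening: 0.01
```

Emit:
drive_tool --deltas '[[[0,0,0],[0.1,0,0],0],[[0,0,0],[0.08,0,0],0],[[0,0,0],[0,0,0],0],[[0,0,0],[0,0,0],0]]'

```text
clock: 5.07
tool_pos: [0.5192, 0.047, 0.0506]
eef_rot: [0.705, 0.063, -0.704, 0.063]
contact_force: [-0.6, 0.3, 10.3]
opening: 0.006
```

The button is down at about 10 N. Now I'll push towards board +x, which is tool −z.

Emit:
drive_tool --deltas '[[[0,0,0],[0,0,-0.1],0],[[0,0,0],[0,0,-0.2],0],[[0,0,0],[0,0,-0.3],0],[[0,0,0],[0,0,-0.4],0],[[0,0,0],[0,0,-0.4],0],[[0,0,0],[0,0,-0.4],0],[[0,0,0],[0,0,-0.4],0],[[0,0,0],[0,0,-0.3],0],[[0,0,0],[0,0,-0.2],0],[[0,0,0],[0,0,-0.1],0],[[0,0,0],[0,0,0],0]]'

```text
clock: 5.98
tool_pos: [0.5474, 0.052, 0.0508]
eef_rot: [0.705, 0.063, -0.704, 0.063]
contact_force: [-1.2, -0.4, 9.4]
opening: 0.005
```

```bash
cat >> h.py <<'E'
def gap(v=False):
    for c in('top','scene'):
        q=meas2(r.snapshot(c),not v);d=d_[:2];n=n_[:2];C=q['red'][0]
        T=q['teal'][2];R=q['red'][2]
        # strip far edge relative to line, per bin along y
        t=(T-C)@d;a=(T-C)@n
        e=[a[(t>b)&(t<b+.02)].max() for b in np.arange(-.2,.2,.02) if ((t>b)&(t<b+.02)).sum()>3]
        print(c,'red',C.round(4),'teal far edge med mm',np.round(1000*np.median(e),2),'teal mid',np.round(1000*np.median(a),2),'red across',np.percentile((R-C)@n*1000,[3,97]).round(1))
E
python3 - <<'E'
from h import *
s=r.get_state();p=s['tool_pos']-[.5191,.0469,.0506];print('moved',p@n_,p@d_,p[2],s['contact_force'])
gap()
E
```

```text
moved 0.02876770581256083 4.490465826755344e-05 0.0001549552667534787 [-1.19828715 -0.44599472  9.36112523]
top red [0.692  0.1014] teal far edge med mm -112.42 teal mid -120.37 red across [-2.4  2.4]
scene red [ 1.2797 -0.1663] teal far edge med mm -647.17 teal mid -656.43 red across [-38.9  39.2]
```

The rule follows the tip: tool moved 28.8 mm, strip 28.5 mm in the top view. About 111 mm remain, so I'll go about 96 mm and look again.

Emit:
drive_tool --deltas '[[[0,0,0],[0.02,0,-0.1],0],[[0,0,0],[0,0,-0.3],0],[[0,0,0],[0,0,-0.5],0],[[0,0,0],[0,0,-0.5],0],[[0,0,0],[0,0,-0.5],0],[[0,0,0],[0,0,-0.5],0],[[0,0,0],[0,0,-0.5],0],[[0,0,0],[0,0,-0.5],0],[[0,0,0],[0,0,-0.5],0],[[0,0,0],[0,0,-0.5],0],[[0,0,0],[0,0,-0.3],0],[[0,0,0],[0,0,-0.1],0]]'

```text
clock: 7.08
tool_pos: [0.5951, 0.0607, 0.0508]
eef_rot: [0.705, 0.063, -0.703, 0.063]
contact_force: [-0.1, -0.5, 8.6]
opening: 0.007
```

Emit:
drive_tool --deltas '[[[0,0,0],[0,0,-0.1],0],[[0,0,0],[0,0,-0.3],0],[[0,0,0],[0,0,-0.5],0],[[0,0,0],[0,0,-0.5],0],[[0,0,0],[0,0,-0.5],0],[[0,0,0],[0,0,-0.5],0],[[0,0,0],[0,0,-0.5],0],[[0,0,0],[0,0,-0.5],0],[[0,0,0],[0,0,-0.5],0],[[0,0,0],[0,0,-0.5],0],[[0,0,0],[0,0,-0.3],0],[[0,0,0],[0,0,-0.1],0]]'

```text
clock: 8.08
tool_pos: [0.6424, 0.0692, 0.0509]
eef_rot: [0.705, 0.063, -0.703, 0.063]
contact_force: [-1.1, -0.5, 9.5]
opening: 0.005
```

Emit:
drive_tool --deltas '[[[0,0,0],[0,0,0],0],[[0,0,0],[0,0,0],0]]'

```text
clock: 8.25
tool_pos: [0.6425, 0.0692, 0.0511]
eef_rot: [0.705, 0.063, -0.703, 0.063]
contact_force: [-0.4, -1.0, 9.8]
opening: 0.004
```

```bash
sed -i "s/    red=(R-G>25)&/    yy,xx=np.mgrid[:480,:640];red=(xx>190)\&(xx<460)\&(yy>140)\&(yy<350)\&(R-G>25)\&/" h.py; python3 - <<'E'
from h import *
s=r.get_state();p=s['tool_pos']-[.5191,.0469,.0506];print('moved',p@n_,p@d_,p[2],s['contact_force'])
gap(True)
a=snap('scene');b=snap('top')
f=lambda s,u,v:cv2.resize(s['color'][v:v+150,u:u+200,::-1],None,fx=2,fy=4)
cv2.imwrite('pics/near2.png',np.clip(1.4*np.hstack([f(a,235,220),f(b,230,150)]),0,255).astype(np.uint8))
E
```

```text
moved 0.1253889819914743 6.760317228857865e-05 0.00045070128912844815 [-0.44603051 -0.97863813  9.84245293]
red 60 [249 210  26   6] [0.6724 0.2107] yaw 10.45 L 0.058 across [-0.0026 -0.0024  0.      0.0024  0.0027]
teal 377 [369 191  55  16] [ 0.7035 -0.0947] yaw 10.65 L 0.127 across [-0.0076 -0.0069 -0.      0.007   0.0077]
top red [0.6724 0.2107] teal far edge med mm nan teal mid -23.49 red across [-2.5  2.5]
red 255 [266 272 114  38] [0.6884 0.1008] yaw 10.26 L 0.276 across [-0.0031 -0.0025  0.      0.0026  0.0028]
teal 1318 [224 247 190  66] [0.6684 0.0723] yaw 10.19 L 0.468 across [-0.0097 -0.0082  0.      0.0082  0.0089]
scene red [0.6884 0.1008] teal far edge med mm -15.98 teal mid -24.7 red across [-2.7  2.7]
  return _methods._mean(a, axis=axis, dtype=dtype,
  ret = ret.dtype.type(ret / rcount)
```

View pics/near2.png

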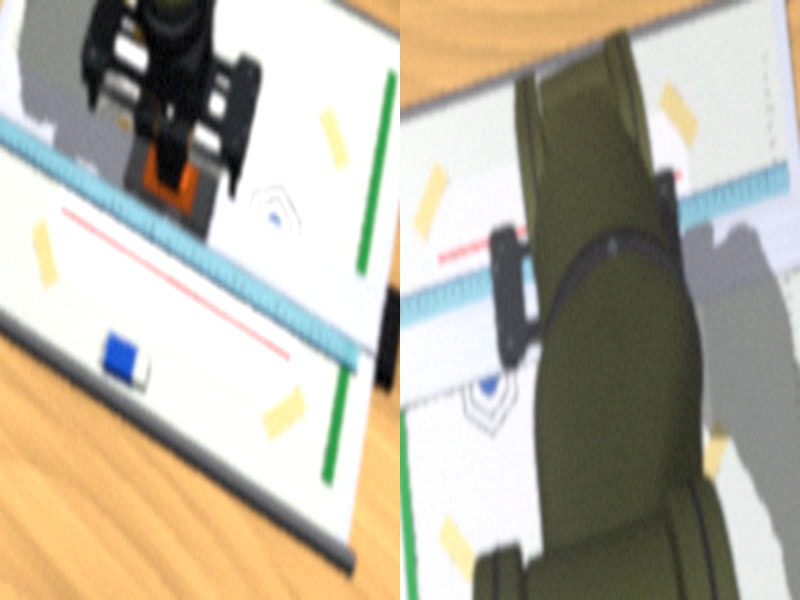

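Everything is moving well. The scene view is clear and shows the strip's far edge about 15 mm short of the red line; the top view is partly blocked. I'll move 11 mm and zoom in.

Emit:
drive_tool --deltas '[[[0,0,0],[0.03,0,-0.1],0],[[0,0,0],[0,0,-0.2],0],[[0,0,0],[0,0,-0.2],0],[[0,0,0],[0,0,-0.2],0],[[0,0,0],[0,0,-0.2],0],[[0,0,0],[0,0,-0.15],0],[[0,0,0],[0,0,-0.05],0],[[0,0,0],[0,0,0],0],[[0,0,0],[0,0,0],0]]'

```text
clock: 9.2
tool_pos: [0.653, 0.0711, 0.0508]
eef_rot: [0.705, 0.063, -0.703, 0.063]
contact_force: [-0.6, 0.2, 9.1]
opening: 0.002
```

```bash
cat >> h.py <<'E'
def prof(s,c0=(.6902,.1005),z=.021,lo=-.03,hi=.012,t0=-.12,t1=.14):
    # mean colour profile across the line, averaged along it (rectified at height z)
    A=np.arange(lo,hi,.001);T=np.arange(t0,t1,.002)
    m=np.array([[px(s,[*(np.array(c0)+a*n_[:2]+t*d_[:2]),z]) for t in T] for a in A],np.float32)
    return A,cv2.remap(s['color'],m[...,0],m[...,1],cv2.INTER_CUBIC)
E
python3 - <<'E'
from h import *
s=r.get_state();p=s['tool_pos']-[.5191,.0469,.0506];print('moved',p@n_,p@d_,p[2],s['contact_force'])
a=snap('scene');q=meas2(a)
print('mid',((q['teal'][0]-[.6886,.1003])@n_[:2])*1000)
A,I=prof(a,c0=(.6886,.1003))
for x,c in zip(A,np.median(I,axis=1)):print(round(x*1000),c.astype(int).tolist(),end='; ')
cv2.imwrite('pics/z.png',np.clip(1.4*cv2.resize(a['color'][245:325,255:390,::-1],(800,480),interpolation=cv2.INTER_CUBIC),0,255).astype(np.uint8))
E
```

```text
moved 0.13607233628022447 5.7493766871644786e-05 0.00017851214893017942 [-0.5670857   0.16921107  9.13942524]
red 289 [266 271 114  39] [0.6882 0.1002] yaw 10.23 L 0.277 across [-0.0031 -0.0029 -0.      0.0029  0.0033]
teal 1329 [222 250 191  67] [0.6791 0.0734] yaw 10.19 L 0.468 across [-0.0098 -0.0081  0.      0.0081  0.0089]
mid -14.147631993132942
-30 [104, 104, 111]; -29 [106, 106, 113]; -28 [107, 110, 118]; -27 [109, 114, 123]; -26 [109, 119, 128]; -25 [110, 127, 137]; -24 [112, 136, 148]; -23 [114, 143, 156]; -22 [113, 149, 160]; -21 [114, 153, 166]; -20 [115, 157, 169]; -19 [116, 159, 171]; -18 [117, 159, 172]; -17 [116, 158, 171]; -16 [115, 158, 170]; -15 [115, 157, 169]; -14 [114, 156, 168]; -13 [112, 155, 167]; -12 [110, 152, 165]; -11 [105, 147, 161]; -10 [98, 140, 155]; -9 [91, 131, 147]; -8 [86, 121, 138]; -7 [87, 115, 131]; -6 [96, 114, 126]; -5 [113, 118, 127]; -4 [133, 125, 132]; -3 [153, 133, 137]; -2 [170, 136, 137]; -1 [181, 135, 136]; 0 [187, 135, 134]; 1 [191, 137, 137]; 2 [193, 145, 144]; 3 [195, 157, 156]; 4 [197, 171, 170]; 5 [199, 183, 182]; 6 [201, 193, 192]; 7 [202, 198, 197]; 8 [203, 201, 201]; 9 [203, 202, 202]; 10 [204, 203, 202]; 11 [203, 203, 202];
```

View pics/z.png

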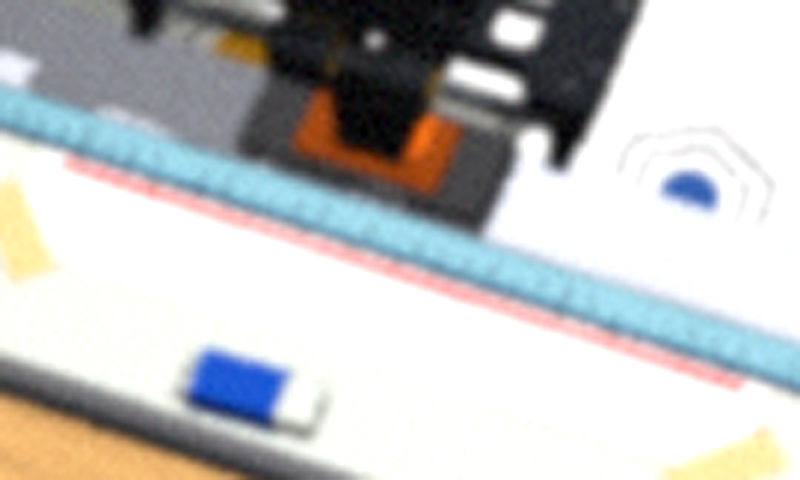

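```bash
python3 - <<'E'
from h import *
import scipy.ndimage as nd
for c in('top','scene'):
    s=r.snapshot(c);s['color']=cv2.imread(f'pics/{c}.png')[:,:,::-1].copy()
    E=np.array(s['extrinsics']);print(c,'cam',(-E[:3,:3].T@E[:3,3]).round(3))
    b=np.array([.5186,.046])
    A,I=prof(s,b,.019,.165,.19,-.1,.14);x=np.median(I,axis=1).astype(float);w=np.clip(x[:,0]-x[:,1]-8,0,None);rc=(A*w).sum()/w.sum()
    A,I=prof(s,b,.022,.015,.052,-.17,.17);x=np.median(I,axis=1)
    print('red at',rc);print([(round(a*1000),v.astype(int).tolist()) for a,v in zip(A,x)])
E
```

```text
top cam [0.504 0.06  0.997]
red at 0.1804340836012862
[(15, [137, 136, 146]), (16, [134, 135, 146]), (17, [132, 135, 145]), (18, [132, 135, 146]), (19, [132, 135, 146]), (20, [130, 135, 146]), (21, [125, 133, 143]), (22, [117, 130, 140]), (23, [110, 127, 139]), (24, [103, 125, 136]), (25, [97, 123, 135]), (26, [94, 123, 135]), (27, [94, 123, 136]), (28, [94, 124, 136]), (29, [93, 123, 135]), (30, [93, 122, 134]), (31, [92, 121, 133]), (32, [92, 120, 132]), (33, [91, 120, 132]), (34, [91, 120, 132]), (35, [90, 119, 131]), (36, [88, 117, 130]), (37, [87, 114, 128]), (38, [89, 111, 126]), (39, [94, 111, 126]), (40, [105, 116, 129]), (41, [118, 124, 134]), (42, [130, 132, 140]), (43, [138, 139, 145]), (44, [143, 143, 148]), (45, [146, 146, 150]), (46, [147, 147, 150]), (47, [147, 147, 150]), (48, [147, 146, 150]), (49, [147, 146, 150]), (50, [147, 146, 150]), (51, [147, 146, 150])]
scene cam [1.235 0.431 1.011]
red at 0.1767635933806147
[(15, [130, 139, 148]), (16, [121, 135, 144]), (17, [113, 133, 142]), (18, [107, 132, 142]), (19, [104, 134, 145]), (20, [102, 137, 148]), (21, [103, 139, 151]), (22, [103, 140, 152]), (23, [103, 141, 153]), (24, [103, 141, 153]), (25, [102, 141, 152]), (26, [101, 140, 151]), (27, [100, 138, 150]), (28, [98, 136, 148]), (29, [95, 132, 145]), (30, [90, 126, 140]), (31, [84, 119, 134]), (32, [78, 111, 126]), (33, [74, 103, 118]), (34, [74, 98, 111]), (35, [80, 97, 109]), (36, [92, 103, 112]), (37, [109, 114, 120]), (38, [126, 128, 132]), (39, [143, 143, 145]), (40, [159, 157, 157]), (41, [169, 168, 167]), (42, [176, 174, 174]), (43, [180, 179, 178]), (44, [183, 181, 181]), (45, [184, 182, 182]), (46, [184, 182, 182]), (47, [184, 183, 182]), (48, [184, 183, 182]), (49, [184, 183, 182]), (50, [184, 183, 182]), (51, [184, 182, 182])]
```

At the start, the top view gave 139.7 mm from drawing edge to line, and the scene view about 140–141 mm. I've moved 136.1 mm, so about 4 mm remain.

Emit:
drive_tool --deltas '[[[0,0,0],[0.01,0,-0.1],0],[[0,0,0],[0,0,-0.12],0],[[0,0,0],[0,0,-0.1],0],[[0,0,0],[0,0,-0.1],0],[[0,0,0],[0,0,0],0],[[0,0,0],[0,0,0],0],[[0,0,0],[0,0,0],0]]'

```text
clock: 9.93
tool_pos: [0.6572, 0.0718, 0.0507]
eef_rot: [0.705, 0.063, -0.703, 0.063]
contact_force: [-1.3, 0.1, 8.8]
opening: 0.006
```

```bash
cat >> h.py <<'E'
def edgecheck(c,t0,t1,pr=False):
    s=r.snapshot(c);A,I=prof(s,(.6886,.1003) if c=='scene' else (.6919,.1013),.022,-.03,.015,t0,t1);x=np.median(I,axis=1)
    print(c,[(round(a*1000),v.astype(int).tolist()) for a,v in zip(A,x)])
    return s
E
python3 - <<'E'
from h import *
s=r.get_state();p=s['tool_pos']-[.5191,.0469,.0506];print('moved',p@n_,p@d_,p[2],s['contact_force'])
edgecheck('scene',-.12,.14);b=edgecheck('top',.1,.135)
cv2.imwrite('pics/z2.png',np.clip(1.4*cv2.resize(b['color'][180:240,235:390,::-1],(800,480),interpolation=cv2.INTER_CUBIC),0,255).astype(np.uint8))
E
```

```text
moved 0.14029969841267825 4.816268382078909e-05 0.0001427604296202964 [-1.34919271  0.0973441   8.78150537]
scene [(-30, [99, 101, 106]), (-29, [100, 101, 106]), (-28, [101, 102, 107]), (-27, [101, 102, 109]), (-26, [104, 104, 111]), (-25, [107, 108, 115]), (-24, [112, 114, 122]), (-23, [119, 123, 131]), (-22, [120, 127, 135]), (-21, [118, 130, 138]), (-20, [117, 135, 144]), (-19, [116, 140, 151]), (-18, [115, 146, 157]), (-17, [114, 150, 162]), (-16, [114, 154, 167]), (-15, [116, 157, 170]), (-14, [116, 159, 172]), (-13, [117, 160, 172]), (-12, [116, 159, 172]), (-11, [115, 158, 170]), (-10, [114, 157, 169]), (-9, [113, 155, 168]), (-8, [112, 153, 167]), (-7, [108, 151, 165]), (-6, [104, 146, 161]), (-5, [98, 138, 154]), (-4, [90, 127, 143]), (-3, [85, 112, 129]), (-2, [86, 96, 114]), (-1, [94, 85, 101]), (0, [111, 84, 95]), (1, [131, 93, 100]), (2, [152, 112, 115]), (3, [170, 135, 136]), (4, [184, 157, 157]), (5, [193, 176, 175]), (6, [199, 189, 188]), (7, [202, 196, 196]), (8, [203, 201, 200]), (9, [204, 202, 202]), (10, [204, 203, 202]), (11, [204, 203, 202]), (12, [204, 203, 202
[... 400 characters left out ...]
1, 165, 177]), (-15, [132, 162, 175]), (-14, [125, 159, 173]), (-13, [121, 158, 172]), (-12, [118, 156, 170]), (-11, [117, 155, 169]), (-10, [117, 154, 169]), (-9, [116, 153, 167]), (-8, [115, 153, 166]), (-7, [115, 152, 165]), (-6, [115, 151, 164]), (-5, [115, 150, 164]), (-4, [111, 146, 162]), (-3, [109, 142, 159]), (-2, [109, 137, 155]), (-1, [116, 137, 155]), (0, [129, 142, 158]), (1, [144, 151, 163]), (2, [157, 160, 170]), (3, [169, 169, 176]), (4, [176, 175, 181]), (5, [180, 179, 185]), (6, [182, 181, 186]), (7, [183, 182, 187]), (8, [182, 182, 186]), (9, [182, 182, 185]), (10, [182, 181, 185]), (11, [182, 181, 186]), (12, [183, 182, 186]), (13, [182, 182, 186]), (14, [182, 182, 187])]
```

View pics/z2.png

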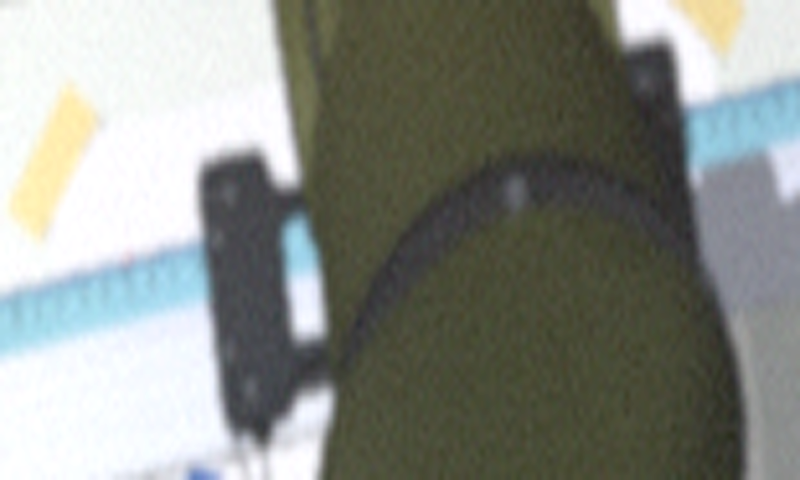

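The top view shows the line essentially covered by the rim, and the scene view shows about half of it still visible. The edge is on the line to within about 1 mm, so I'll lift straight off and check unobstructed.

Emit:
drive_tool --deltas '[[[0,0,0],[-0.2,0,0],0],[[0,0,0],[-0.3,0,0],0],[[0,0,0],[-0.5,0,0],0],[[0,0,0],[-1,0,0],0],[[0,0,0],[-2,0,0],0],[[0,0,0],[-3,0,0],0],[[0,0,0],[-3,0,0],0],[[0,0,0],[-3,0,0],0],[[0,0,0],[-3,0,0],0],[[0,0,0],[-2,0,0],0],[[0,0,0],[-1,0,0],0],[[0,0,0],[0,0,0],0]]'

```text
clock: 11.03
tool_pos: [0.6571, 0.0719, 0.2419]
eef_rot: [0.706, 0.063, -0.703, 0.063]
contact_force: [-0.3, 0.3, 0.3]
opening: 0.003
```

Emit:
drive_tool --deltas '[[[0,0,0],[0,2,1.5],0],[[0,0,0],[0,3,2],0],[[0,0,0],[0,3,2],0],[[0,0,0],[0,3,2],0],[[0,0,0],[0,3,2],0],[[0,0,0],[0,3,2],0],[[0,0,0],[0,3,2],0],[[0,0,0],[0,3,2],0],[[0,0,0],[0,3,2],0],[[0,0,0],[0,3,2],0],[[0,0,0],[0,2,1],0],[[0,0,0],[0,0,0],0]]'

```text
clock: 12.03
tool_pos: [0.505, -0.2765, 0.2374]
eef_rot: [-0.703, -0.059, 0.707, -0.061]
contact_force: [-0.5, -0.0, 0.1]
opening: 0.003
```

```bash
python3 - <<'E'
from h import *
print(r.get_state()['tool_pos'].round(3))
a=edgecheck('scene',-.12,.12);b=edgecheck('top',-.12,.12)
measure(b)
for s in(a,b):
  A,I=prof(s,(.6886,.1003) if s is a else (.6919,.1013),.022,-.03,.015,-.2,.22);x=np.median(np.hstack([I[:,:22],I[:,-30:]]),axis=1)
  print('off-line',[(round(q*1000),v.astype(int).tolist()) for q,v in zip(A,x) if q>-.006])
f=lambda s,u,v,w,h,W:cv2.resize(s['color'][v:v+h,u:u+w,::-1],(W,600),interpolation=cv2.INTER_CUBIC)
cv2.imwrite('pics/end.png',np.clip(1.4*np.hstack([f(a,225,180,220,190,400),f(b,195,135,270,210,400)]),0,255).astype(np.uint8))
E
```

```text
[ 0.505 -0.276  0.237]
scene [(-30, [167, 169, 177]), (-29, [167, 169, 178]), (-28, [166, 168, 177]), (-27, [165, 168, 176]), (-26, [165, 167, 175]), (-25, [162, 165, 173]), (-24, [158, 161, 170]), (-23, [152, 157, 165]), (-22, [143, 150, 159]), (-21, [134, 144, 153]), (-20, [124, 139, 149]), (-19, [116, 137, 147]), (-18, [110, 137, 148]), (-17, [107, 139, 151]), (-16, [106, 143, 154]), (-15, [106, 145, 157]), (-14, [107, 146, 158]), (-13, [107, 147, 159]), (-12, [106, 146, 158]), (-11, [106, 145, 157]), (-10, [105, 144, 156]), (-9, [104, 143, 155]), (-8, [102, 141, 154]), (-7, [99, 139, 152]), (-6, [95, 135, 149]), (-5, [89, 127, 142]), (-4, [82, 116, 132]), (-3, [78, 102, 119]), (-2, [78, 89, 105]), (-1, [86, 78, 92]), (0, [101, 76, 87]), (1, [121, 84, 91]), (2, [140, 102, 105]), (3, [158, 124, 124]), (4, [171, 145, 144]), (5, [180, 163, 162]), (6, [185, 175, 174]), (7, [188, 182, 182]), (8, [189, 186, 186]), (9, [190, 188, 188]), (10, [190, 189, 188]), (11, [190, 189, 188]), (12, [190, 189, 188]), (13, [190, 189, 188]), (14, [190, 189, 188])]
top [(-30, [143, 138, 149]), (-29, [14
[... 867 characters left out ...]
150, 149, 153]), (10, [149, 149, 153]), (11, [149, 149, 153]), (12, [149, 149, 153]), (13, [149, 149, 152]), (14, [149, 149, 153])]Traceback (most recent call last):
  File "<stdin>", line 4, in <module>
  File "h.py", line 20, in measure
    rd,sr=big(((H<5)|(H>172))&(S>90)&roi)
          ~~~^^^^^^^^^^^^^^^^^^^^^^^^^^^^
  File "h.py", line 15, in big
    n,l,st,c=cv2.connectedComponentsWithStats(m.astype(np.uint8));i=1+np.argmax(st[1:,4]);return l==i,st[i]
                                                                      ~~~~~~~~~^^^^^^^^^^
    return _wrapfunc(a, 'argmax', axis=axis, out=out, **kwds)
    return bound(*args, **kwds)
ValueError: attempt to get argmax of an empty sequence
```

```bash
python3 - <<'E'
from h import *
a=r.snapshot('scene');b=r.snapshot('top')
f=lambda s,u,v,w,h,W:cv2.resize(s['color'][v:v+h,u:u+w,::-1],(W,600),interpolation=cv2.INTER_CUBIC)
cv2.imwrite('pics/end.png',np.clip(1.4*np.hstack([f(a,225,180,220,190,400),f(b,195,135,270,210,400)]),0,255).astype(np.uint8))
for n,s in(('scene',a),('top',b)):
    o=cv2.imread(f'pics/{n}.png')[:,:,::-1];h=cv2.cvtColor(s['color'],cv2.COLOR_RGB2HSV).astype(int)
    yy,xx=np.mgrid[:480,:640];m,_=big((h[...,0]>=5)&(h[...,0]<=14)&(h[...,1]>190)&(h[...,2]>110)&(xx>195)&(xx<460)&(yy>130)&(yy<350))
    p=np.argwhere(m).mean(0)[::-1]
    print(n,len(np.argwhere(m)),'btn at z.044',ray(s,*p,.044)[:2].round(4),'expected',(np.array([.5186,.046])+.1402*n_[:2]).round(4))
E
```

```text
scene 282 btn at z.044 [0.6567 0.0718] expected [0.6566 0.0708]
top 308 btn at z.044 [0.6567 0.0702] expected [0.6566 0.0708]
```

View pics/end.png

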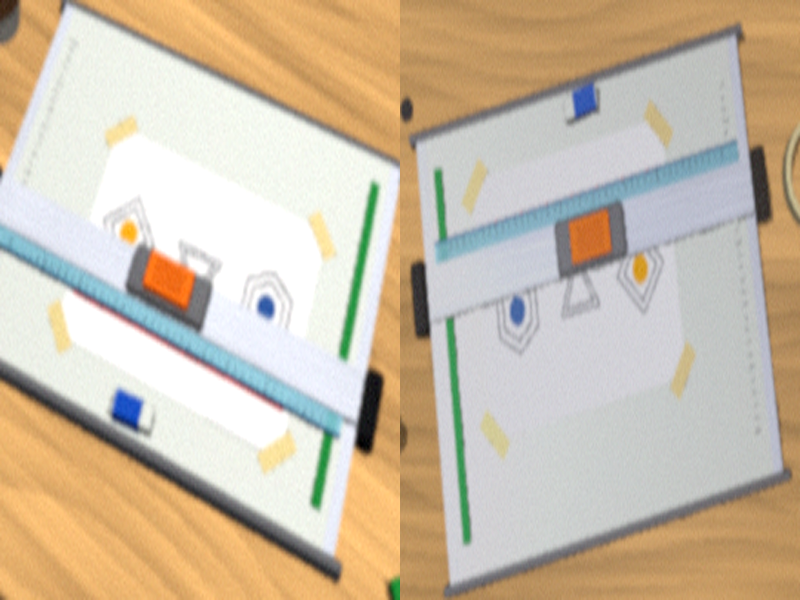

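The button is clear at its raised height (both views agree at z = 44 mm). The blue edge lies on the red line, and the eraser is where it was. I'm handing the job in.

```bash
python3 -c "
from plant import r
print(r.finish_job())"
```

```text
the job is handed in; nothing more can be done
None
```

I pressed the orange button with the closed fingertips at about 9–10 N and pushed the rule 140.3 mm along the board. Then I lifted straight off, moved the arm clear and handed the job in at about 12 s on the robot's clock.

- **Edge on the line:** Unobstructed pictures show the blue edge on the red line. The top view puts it roughly 0.5–1 mm beyond the line's centre. The scene view still shows about half the line's width in front of the rim, which suggests it is nearly centred. The two views disagree by under about 1 mm, and I did not correct further.
- **Button and brake:** After release, both views put the button within about 1 mm of where the push should have left it, using its raised height. The edge also stayed put when I lifted off.
- **Other objects:** The eraser and the tape's visible edge look undisturbed in the last picture. The cup and ink bottle were mostly out of that crop, so I did not check them at the end. The measured contact force showed no contact when I read it on either side of the push.

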